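Turn a circuit carrier over with a lifter

TASK

Take the orange-gripped lifter, slide its blade into the slot under the circuit carrier and lever the carrier over the step, so that it lies solder side up in the far nest of the jig; then, with the lifter, push it home against the brass pad of the end stop and press it there with a steady 5 N or so, never over 8 N, for half a second. Stand the lifter back on the bench, upright and clear of the jig. Touch the carrier only with the lifter, work gently (never more than 15 N on anything), and leave the spool, pliers and parts bin where they are.

Things in the scene. Friction and masses are not known exactly. Their poses are not given: they have to be found in the camera images.
- jig: Turnover jig, fixed to the bench, aluminium plate 172 x 92 x 6 mm. Origin: on the bench top, on its centre line below the step; +x points from the loading nest (near the robot) over the step to the far nest, z up. In mm in this frame: plate x -80..92, top z 6; the carrier lies on two white rails, x -62..0, y 18..30 and -18..-30, top z 11, between blue cheeks (inner faces y +-29, top z 15).
- slot_mouth (a point): Centre of the slot's mouth, on the slot's floor: jig x -62, y 0, z 6 mm. The slot runs between the rails from here to the step, 36 mm wide and 5 mm high under the carrier. In front of it lies a bare apron, jig x -80..-62, also z 6.
- step_edge (a point): Middle of the step's upper edge, jig x 0, y 0, z 14 mm, 3 mm above the rails: the carrier's far edge bears on it and turns over it. Behind it the far nest's flat floor, z 14, x 0..92, between blue cheeks (inner faces y +-30, top z 19).
- end_stop: Adjustable end stop, fixed to the jig; origin and axes are the jig's. Grey housing at jig x 84..92 mm; from it a brass pad, 36 mm wide, z 14.5..22.5, stands out on two pins. The pad is clamped wherever it was last set: its face towards the carrier is somewhere between jig x 69 and 79 mm, which is not reported and must be found by touch. It is rigid.
- carrier: Circuit carrier, flat black frame 60 (x) x 54 (y) x 6 mm, 60 to 110 g; green side with dark chips up at the start, tan solder side with silver dots below. Origin: centre of the solder face; z points out of the green face. Starts at jig x about -31.5, z 11 mm. Toppled over, it lands 3 to 24 mm short of the end stop's pad; turned over and home, its origin is at jig x 39 to 49, z 20 mm, its z axis down.
- lifter: Lifter, 130 g, standing on the bench: steel blade 26 mm wide, 2 thick, flat on the bench along its +x from x -18 to 85 mm; steel heel 36 x 44 x 6 mm under the grip; upright orange grip 30 (x) x 20 (y) mm, z 6 to 62 mm, to be taken from above across its 20 mm sides. Origin: on the underside below the grip's centre, z up.
- lifter_tip (a point): Middle of the blade's front lower edge, 85 mm ahead of the lifter's origin along its x.
- solder_spool: Bystander: blue spool of solder, 58 mm across, 40 mm high, standing; origin at the centre of its underside.
- pliers: Bystander: pliers with red handles, lying, 62 x 178 x 14 mm; origin at the centre of the underside.
- bin_small: Bystander: blue open parts bin, 141 x 95 x 70 mm; origin at the centre of the underside.
Mind the look-alikes: they are no part of the job. What is shaped like the lifter but purple or red is not meant.

How it is judged (in metres and radians):
On the way, in this order (a step that is already met when the one before it is completed fails the run):
1. the lifter's blade is in the slot under the carrier (x of lifter_tip in the frame of jig between -0.052 and 0 m and z of lifter_tip in the frame of jig below 0.011 m and y of lifter_tip in the frame of jig between -0.018 and 0.018 m and angle between carrier's own z axis and vertical below 0.5 rad), for 0.1 s.
2. the lifter levers the carrier up (angle between carrier's own z axis and vertical between 0.6 and 1.6 rad and contact force between lifter and carrier above 0.05 N), for 0.1 s.
3. the carrier lies solder side up and the lifter presses on it with more than 3 N, home against the end stop, for 0.3 s (angle between carrier's own z axis and vertical above 3.05 rad and x of carrier in the frame of jig between 0.0365 and 0.0515 m and z of carrier in the frame of jig between 0.018 and 0.022 m and angle between the x axis of carrier and the x axis of jig, either way round below 0.08 rad and contact force between carrier and end_stop above 0.8 N and contact force between lifter and carrier above 3 N), for 0.3 s.
At the end, for the whole second after the job is handed in: The carrier lies flat (within 5 degrees), solder side up, in the jig's far nest, at the end stop (its centre 36.5 to 51.5 mm beyond the step) and square within 4.5 degrees, at rest; the lifter stands upright (within 3.5 degrees) on the bench, at rest, touching neither jig nor carrier (angle between carrier's own z axis and vertical above 3.05 rad and x of carrier in the frame of jig between 0.0365 and 0.0515 m and z of carrier in the frame of jig between 0.018 and 0.022 m and angle between the x axis of carrier and the x axis of jig, either way round below 0.08 rad and linear speed of each of carrier, lifter below 0.01 m/s and angle between lifter's own z axis and vertical below 0.06 rad and height (world z) of lifter below 0.004 m and contact force between lifter and jig below 0.05 N and contact force between lifter and carrier below 0.05 N).
It fails at once if the carrier is touched by the gripper or arm (contact force between any of the fingers, the arm and carrier above 0.3 N).
It fails at once if the lifter pushes on the jig or the carrier with more than 18 N (contact force between lifter and jig above 18 N or contact force between lifter and carrier above 18 N).
It fails at once if the carrier, turned over, is pressed by the lifter or against the end stop with more than 9 N (angle between carrier's own z axis and vertical above 3.05 rad and (contact force between lifter and carrier above 9 N or contact force between carrier and end_stop above 9 N)).
It fails at once if a bystander is moved by more than 15 mm (distance of any of solder_spool, pliers, bin_small from where it was at the start of the episode above 0.015 m).
It also fails if it takes over 72 s, if anything falls off the work surface, if the arm or the gripper's body presses on something with over 40 N, if the wrist force passes 120 N, or if a joint passes its speed limit or range.

ROBOT

A 6-joint arm with a two-finger parallel gripper is mounted at the origin on the work surface; the furniture and walls round the work are solid. World frame = base frame: x ahead of the robot, y to its left, z up, the work surface at z = 0. Lengths are in mm, angles in rad, forces in N, time in s.
With the tool pointing down it reaches from about 350 to 775 mm from the base axis. Payload 7.3 kg.
Tool frame: the origin (TCP) lies on the centre line of the jaws, within the pads' length; the fingertips stand finger_overhang ahead of it and the grasp point (between the pads) lies 8 mm behind it (finger_overhang is the distance from the TCP to the fingertips, in mm); z points along the fingers, y is the line along which they close (so a half turn about z gives the same grasp; the last joint's range is limited). The gripper opens to 92 mm and grips with 3 to 60 N. Pads are 19 mm wide; open, the fingers measure 130 mm over their backs; the gripper's body (75 mm by 190 mm) begins 47 mm behind the grasp point.
Start: joints at [-1.348, 0.342, 1.524, -0, 1.275, -0.146], TCP at [189.284, -489.71, 237.741] pointing down, gripper open.
Joint ranges: [-2.53, 2.53], [-0.77, 2.02], [0.04, 2.7], [-1, 4.14], [0.28, 2.66], [-3.11, 3.11]. Speed limits (rad/s): [2.57, 2.57, 3.14, 3.14, 3.14, 3.14].

INTERFACE

Orientations are given as [roll, pitch, yaw] about the fixed x, y, z axes, in that order (R = Rz(yaw) Ry(pitch) Rx(roll)).
In Python, from plant import get_obs, capture, close_job, finger_overhang gives the robot as it stands.
- The arm moves only by the shell command python3 -m inch 'ROWS'. ROWS is JSON, one flat list of numbers, 7 for each row, row after row: the turn, a rotation vector about the tool's x, y, z scaled (see below), then the shift along the tool's x, y, z scaled (see below), then the closure, from -1 (fully open) to 1 (shut). In form: [ax, ay, az, tx, ty, tz, gripper, ax, ay, az, tx, ty, tz, gripper, ...]. A call has 1 to 10 rows; each row shifts and turns the commanded pose from where the row before left it, along the tool's axes as they then stand; what a row does not reach is not made up. The controller multiplies each number of a shift by 0.8 m and each number of a turn by 1.5 rad. A row lasts 1/12 s, in which the tool goes at most 41.7 mm and 7.16 degrees, less where a joint would pass 70% of its speed; a pose out of reach is approached as far as the arm can. A call with a number of a shift or a turn outside -1 to 1 is refused whole. A call with a gripper value outside its range is refused whole. The fingers move at their own pace and stop on an object; the grip force is fixed at half the most. Time passes only in rows, so rows that do not move let the fingers close. It gives the time, the measured TCP pose, the force, the opening and the grip force at its end, in the units of the state.
- get_obs(): the state, without advancing time (a new reading comes with each control period).
- capture(name): name is "scene" or "top"; returns a dict with "image" (384x512x3 uint8, red, green, blue), "mtx" (3x3 intrinsics, pixels), "pose" (4x4, takes a point from camera to world coordinates). Camera axes: x right, y up, looking along -z (the intrinsics and any distortion apply to the point x, -y, -z); pixel columns grow to the right and rows downward; lengths in mm; the calibration is good to about 2 mm. A picture is of the moment at which its call begins. There is no depth.
- close_job(): hands the job in; it is judged then, once.
The state is a dict: "time": time; "joint_positions": joint angles; "dq": joint speeds; "tau": joint torques, N m; "tool_pos": TCP position; "tcp_rot": TCP orientation; "contact_force": force on the tool from outside, world axes, zero at the start; "moment": the same for the moment, N m; "grip_width": finger opening in mm; "finger_force": force on a finger pad.
Only numpy, scipy, OpenCV 4.12 (cv2) and the standard library are available. Lean on these libraries where they do the work, as an engineer would, in place of code of your own. Each camera call takes 0.05 s, during which the arm holds its last target. There are 200 camera calls.

## Working session

There is one attempt and no reset: what is moved stays moved. The work goes in short steps, Python scripts to look and compute and a shell command to move; the robot and the scene stay as the last step left them, time stands still between calls to the robot, and variables do not carry over. Pictures are saved under pics/ and viewed, at most 10 in all, crops included, and the job is handed in when it is done.

```bash
mkdir -p pics; ls
python3 - <<'E'
from plant import get_obs,capture,finger_overhang
import cv2,numpy as np
print(finger_overhang); o=get_obs(); print(o)
for n in("scene","top"):
    c=capture(n); cv2.imwrite(f"pics/{n}0.png",c["image"][:,:,::-1]); print(c["mtx"].tolist(),np.round(c["pose"],3).tolist(),[k for k in c])
E
```

```text
pics
11.0
{'time': 0.0, 'joint_positions': array([-1.34802009e+00,  3.42749491e-01,  1.52503523e+00, -8.19286372e-06,
        1.27536940e+00, -1.45979397e-01]), 'dq': array([ 0.00092537,  0.000329  ,  0.00234719,  0.00021552,  0.0015298 ,
       -0.00146371]), 'tau': array([ 2.11041042e-03, -4.31237304e+01, -2.44223160e+01,  7.19958334e-02,
        5.57671837e-02, -1.16507103e-04]), 'tool_pos': array([ 189.18032581, -489.31205117,  237.02469023]), 'tcp_rot': array([-3.14004665e+00, -2.19382513e-04,  3.68757859e-01]), 'contact_force': array([-0.34671238,  0.58874157,  0.14333516]), 'moment': array([-0.01953809, -0.00393038,  0.01357083]), 'finger_force': 0.0, 'grip_width': 91.74591587746069}
[[346.4678963979962, 0.0, 257.72191973100195], [0.0, 346.4678963979962, 192.8067172939203], [0.0, 0.0, 1.0]] [[-0.843, 0.268, -0.466, 12.059], [-0.538, -0.445, 0.716, 683.916], [-0.016, 0.855, 0.519, 567.174], [0.0, 0.0, 0.0, 1.0]] ['image', 'mtx', 'pose']
[[448.5855058805031, 0.0, 255.64360628048433], [0.0, 448.5855058805031, 187.9829655861323], [0.0, 0.0, 1.0]] [[-0.026, 0.98, -0.197, 175.425], [-1.0, -0.025, 0.004, -60.636], [-0.001, 0.197, 0.98, 1500.907], [0.0, 0.0, 0.0, 1.0]] ['image', 'mtx', 'pose']
```

Run:
```python
import cv2,numpy as np
a=cv2.imread("pics/scene0.png");b=cv2.imread("pics/top0.png")
cv2.imwrite("pics/top0b.png",cv2.resize(b,(800,600),interpolation=cv2.INTER_CUBIC))
```

```text
(no output)
```

View pics/top0b.png

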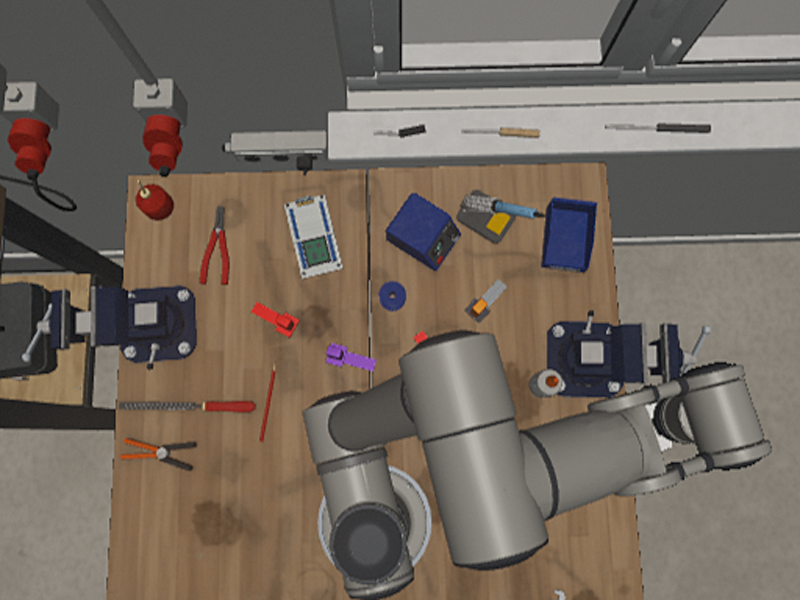

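View pics/scene0.png

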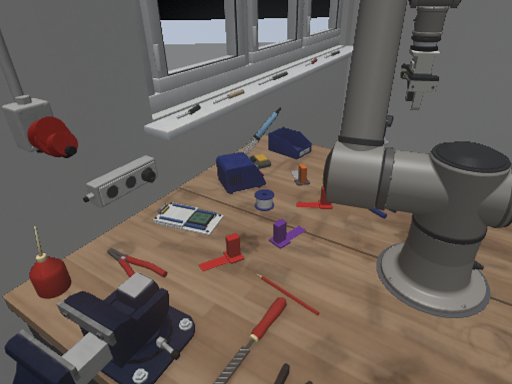

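Top view (800x600): the orange-gripped lifter stands at about (482,305), with its blade pointing up-right. Look-alikes are red at (277,320), purple at (350,357), and another red at (421,338), half hidden by the arm. Non-lifter orange: pliers at (150,450) and the yellow sponge at (493,225). The jig is at (313,235) with the carrier (green) at (317,250), and the end stop is at the top. I choose the orange one at (482,305) and check it in a crop.

```bash
cat > h.py <<'E'
import cv2,numpy as np
from plant import get_obs,capture,finger_overhang
from scipy.spatial.transform import Rotation as R
def cast(c,uv,z):
    uv=np.atleast_2d(uv).astype(float); K=c["mtx"];P=np.asarray(c["pose"])
    d=np.c_[(uv[:,0]-K[0,2])/K[0,0],-(uv[:,1]-K[1,2])/K[1,1],-np.ones(len(uv))]@P[:3,:3].T
    t=(z-P[2,3])/d[:,2]; return P[:3,3]+d*t[:,None]
def proj(c,X):
    X=np.atleast_2d(X);K=c["mtx"];P=np.asarray(c["pose"]); q=(X-P[:3,3])@P[:3,:3]
    return np.c_[K[0,0]*q[:,0]/-q[:,2]+K[0,2],-K[1,1]*q[:,1]/-q[:,2]+K[1,2]]
def comps(m,off=(0,0),amin=8):
    n,l,s,ce=cv2.connectedComponentsWithStats(m.astype(np.uint8))
    return [(s[i,4],ce[i]+off,(s[i,:4]+[*off,0,0]).tolist(),l==i) for i in range(1,n) if s[i,4]>=amin]
def hsv(c): return cv2.cvtColor(c["image"],cv2.COLOR_RGB2HSV)
E
python3 - <<'E'
from h import *
c=capture("top");s=capture("scene")
def crop(i,x,y,w,h,k): return cv2.resize(i["image"][y:y+h,x:x+w,::-1],None,fx=k,fy=k,interpolation=cv2.INTER_CUBIC)
A=crop(c,285,165,60,60,6.5);B=crop(c,170,115,60,70,5.5);C=crop(s,270,140,60,60,5)
D=crop(s,145,190,90,55,4)
W=np.zeros((600,800,3),np.uint8)
for im,(x,y) in ((A,(0,0)),(B,(400,0)),): h=min(im.shape[0],600-y);w=min(im.shape[1],800-x);W[y:y+h,x:x+w]=im[:h,:w]
W[390:600,0:300]=C[:210,:300]; W[390:600,400:760]=D[:210,:360]
cv2.imwrite("pics/crop1.png",W)
for nm,i in(("top",c),("scene",s)):
    H=hsv(i);
    for n,m in(("orange",(H[...,0]>=4)&(H[...,0]<=16)&(H[...,1]>190)&(H[...,2]>120)),("green",(H[...,0]>60)&(H[...,0]<95)&(H[...,1]>80))):
        for a,ce,bb,_ in comps(m): print(nm,n,a,ce.round(1),bb, cast(i,ce,62 if n=="orange" else 17).round(0))
E
```

```text
top orange 15 [308.6 194.3] [307, 192, 5, 7] [[ 439. -239.   62.]]
top orange 9 [304.  197.3] [303, 194, 3, 7] [[ 430. -224.   62.]]
top orange 111 [ 89.2 287.5] [77, 281, 24, 13] [[160. 462.  62.]]
top green 117 [202.  160.3] [195, 152, 15, 17] [[575. 113.  17.]]
```

View pics/crop1.png

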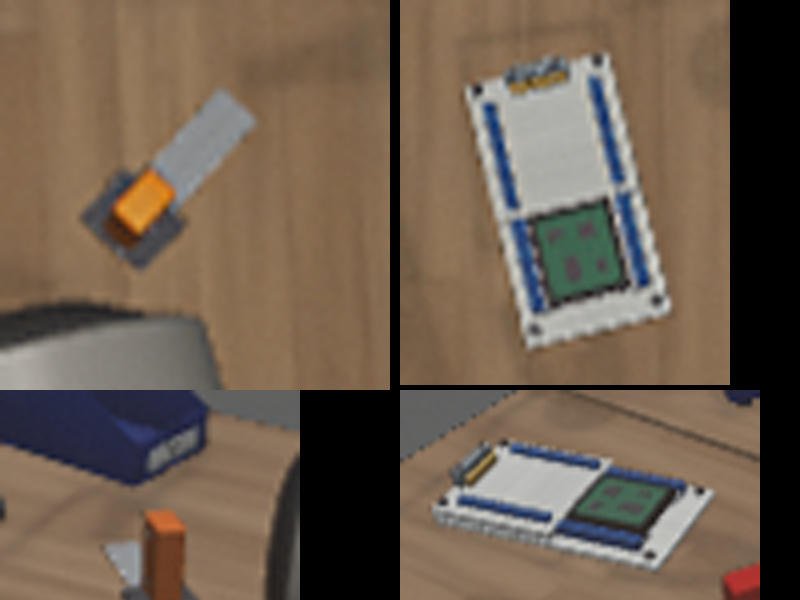

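The crop confirms the orange lifter: grip top at about top px (307.6,195.8), blade tip corners at (319.0,178.7) and (324.4,183.6). The jig corners are clear, with the carrier in the near nest and the brass pad at the far end.

Run:
```python
from h import *
c=capture("top");s=capture("scene")
px=lambda l:np.array(l,float)
J=cast(c,px([[65,88],[207,53],[271,308],[130,348]])/5.5+[170,115]-0.4,6)
print("jig TL TR BR BL",J.round(1).tolist(),"len",np.linalg.norm(J[0]-J[3]),np.linalg.norm(J[1]-J[2]),"wid",np.linalg.norm(J[0]-J[1]),np.linalg.norm(J[2]-J[3]))
# white mask rect
H=hsv(c);m=np.zeros(H.shape[:2],bool);m[115:190,170:232]=True
m&=(H[...,1]<50)&(H[...,2]>140)
cs=max(comps(m),key=lambda t:t[0]);ys,xs=np.nonzero(cs[3])
hull=cv2.convexHull(np.c_[xs,ys].astype(np.float32)).reshape(-1,2)
W=cast(c,hull,6)[:,:2].astype(np.float32)
r=cv2.minAreaRect(W);print("rect",r,cs[0])
ctr=np.array(r[0]);near=(J[2]+J[3])[:2]/2;far=(J[0]+J[1])[:2]/2;d=far-near;print("yaw corners",np.arctan2(d[1],d[0]),"ctr corners",J[:,:2].mean(0))
# check in scene: project rect corners
# lifter
g=cast(c,px([147,200])/6.5+[285,165]-.4,62)[0];t=cast(c,px([[221,89],[256,121]])/6.5+[285,165]-.4,2)
tip=t.mean(0);print("grip",g,"tip",tip,"dist",np.linalg.norm((tip-g)[:2]),"yaw",np.arctan2(*(tip-g)[1::-1]),"edge wid",np.linalg.norm(t[0]-t[1]),"edge yaw",np.arctan2(*(t[0]-t[1])[1::-1])-np.pi/2)
# heel corners
h=cast(c,px([[125,170],[80,216],[140,268],[188,222]])/6.5+[285,165]-.4,6);print("heel",h.round(1).tolist(),h.mean(0))
print("grip by scene",cast(s,[270+164/5-.4,140+(524-390)/5-.4],62))
print("jig corners scene",cast(s,px([[700-400,0]])*0+[[145+(433-400)/4,190+(512-390)/4],[145+(658-400)/4,190+(567-390)/4],[145+(714-400)/4,190+(490-390)/4]],6).round(1).tolist())
```

```text
jig TL TR BR BL [[686.8, 186.3, 6.0], [707.8, 96.2, 6.0], [539.9, 57.0, 6.0], [516.7, 144.8, 6.0]] len 175.1417370135333 172.36114912012593 wid 92.57797177814676 90.79995822351773
rect ((612.2144165039062, 121.99920654296875), (176.5131378173828, 92.39818572998047), 13.080985069274902) 735
yaw corners 0.23434389876946643 ctr corners [612.80373667 121.07345764]
grip [ 435.84963628 -234.60047811   62.        ] tip [ 496.24110453 -292.40390222    2.        ] dist 83.596442969296 yaw -0.7635052491245078 edge wid 24.851955716598884 edge yaw -0.791476674445544
heel [[462.2, -230.7, 6.0], [438.4, -206.1, 6.0], [410.2, -236.0, 6.0], [433.8, -262.1, 6.0]] [ 436.16720757 -233.72459516    6.        ]
grip by scene [[ 431.22755653 -224.43117003   62.        ]]
jig corners scene [[685.6, 184.3, 6.0], [512.3, 150.6, 6.0], [534.4, 61.4, 6.0]]
```

```bash
cat >> h.py <<'E'
def go(x,y,z,o=None):
    "shift in tool units (mm/800) from the measured pose to world x,y,z"
    o=o or get_obs(); M=R.from_euler("xyz",o["tcp_rot"]).as_matrix()
    return (M.T@(np.array([x,y,z])-o["tool_pos"])/800).round(5)
E
python3 -m inch '[0,0,0.0763,0,0,0,-1,0,0,0.0763,0,0,0,-1,0,0,0.0763,0,0,0,-1,0,0,0.0763,0,0,0,-1,0,0,0.0763,0,0,0,-1,0,0,0.0763,0,0,0,-1,0,0,0.0763,0,0,0,-1,0,0,0.0763,0,0,0,-1,0,0,0.0763,0,0,0,-1,0,0,0.0763,0,0,0,-1]'
python3 -c "
from h import *
o=get_obs();print(o['tool_pos'],o['tcp_rot'],o['joint_positions']);print(go(436,-234,200,o)/10)
c=capture('scene');print(proj(c,[[436,-234,62],[436,-234,6],[496,-292,2]]))"
```

```text
time: 1.13
tool_pos: [189.3, -489.7, 237.6]
tcp_rot: [-3.142, 0.0, -0.781]
contact_force: [0.7, 0.5, 0.8]
grip_width: 91.3
finger_force: 0.0
[ 189.26231306 -489.65853333  237.6431673 ] [-3.14152574e+00  9.93574538e-05 -7.81396630e-01] [-1.34802000e+00  3.42094683e-01  1.52423776e+00  3.26014663e-06
  1.27537996e+00  1.00417201e+00]
[-0.00061  -0.044408  0.004708]
[[302.3848961  164.89879428]
 [301.51550146 180.06999711]
 [293.44306682 169.88277088]]
```

```bash
python3 -m inch '[0,0,0,-0.0006,-0.0444,0.0047,-1,0,0,0,-0.0006,-0.0444,0.0047,-1,0,0,0,-0.0006,-0.0444,0.0047,-1,0,0,0,-0.0006,-0.0444,0.0047,-1,0,0,0,-0.0006,-0.0444,0.0047,-1,0,0,0,-0.0006,-0.0444,0.0047,-1,0,0,0,-0.0006,-0.0444,0.0047,-1,0,0,0,-0.0006,-0.0444,0.0047,-1,0,0,0,-0.0006,-0.0444,0.0047,-1,0,0,0,-0.0006,-0.0444,0.0047,-1]'
python3 - <<'E'
from h import *
c=capture('top');s=capture('scene')
C=lambda i,x,y,w,h,k:cv2.resize(i["image"][y:y+h,x:x+w,::-1],(w*k,h*k),interpolation=cv2.INTER_CUBIC)
W=np.hstack([C(c,280,155,70,75,5),C(s,250,110,90,75,5)]);cv2.imwrite('pics/c2.png',W)
o=get_obs();print(o['tool_pos'],go(436,-234,24))
# fitted blade: light grey pixels near blade in top
H=hsv(c);m=np.zeros(H.shape[:2],bool);m[170:200,305:330]=True
m&=(H[...,1]<60)&(H[...,2]>110)
for a,ce,bb,l in comps(m):
    ys,xs=np.nonzero(l);r=cv2.minAreaRect(cast(c,np.c_[xs,ys],2)[:,:2].astype(np.float32));print(a,r)
E
```

```text
time: 2.02
tool_pos: [435.6, -231.3, 200.1]
tcp_rot: [3.142, -0.0, -0.773]
contact_force: [1.1, -0.9, 0.3]
grip_width: 92.3
finger_force: 0.0
[ 436.86695833 -229.10564675  199.55925877] [0.00367 0.00543 0.21944]
13 ((516.0756225585938, -239.3133544921875), (3.419264078140259, 38.60639190673828), 87.29391479492188)
42 ((512.9895629882812, -280.63897705078125), (56.743263244628906, 9.796978950500488), 53.64559555053711)
12 ((532.0601806640625, -314.57940673828125), (19.887462615966797, 9.141556739807129), 56.37255096435547)
119 ((459.08135986328125, -262.072021484375), (54.2675666809082, 51.99312210083008), 87.29389953613281)
```

View pics/c2.png

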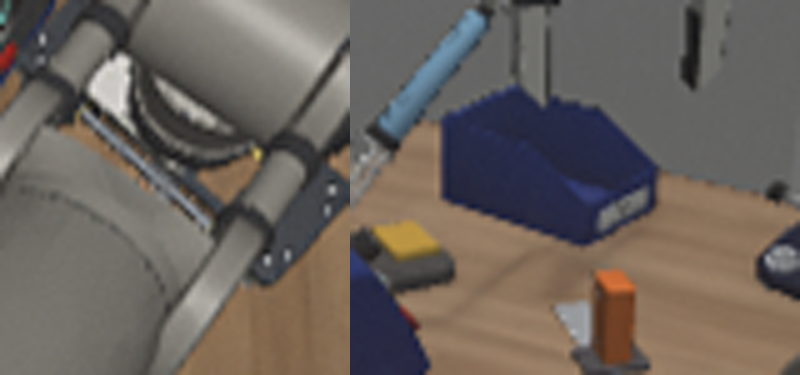

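The jaws straddle the orange grip (scene crop: fingers at (530,50) and (700,60), grip at (613,285)). Descending.

```bash
python3 -m inch '[0,0,0,0,0,0.022,-1,0,0,0,0,0,0.022,-1,0,0,0,0,0,0.022,-1,0,0,0,0,0,0.022,-1,0,0,0,0,0,0.022,-1,0,0,0,0,0,0,-1,0,0,0,0,0,0,-1]'
python3 -c "
from h import *
o=get_obs();print(o['tool_pos'],o['tcp_rot']);print(go(436,-233,25,o))"
```

```text
time: 2.7
tool_pos: [434.0, -233.0, 111.8]
tcp_rot: [3.141, 0.002, -0.775]
contact_force: [0.0, 0.0, 0.3]
grip_width: 91.8
finger_force: 0.0
[ 433.9580164  -232.96399272  111.82229393] [ 3.14119904e+00  1.76983621e-03 -7.74797817e-01]
[ 0.00205 -0.0018   0.10852]
```

```bash
python3 -m inch '[0,0,0,0.002,-0.0018,0.025,-1,0,0,0,0,0,0.025,-1,0,0,0,0,0,0.025,-1,0,0,0,0,0,0.020,-1,0,0,0,0,0,0.0135,-1,0,0,0,0,0,0,1,0,0,0,0,0,0,1,0,0,0,0,0,0,1,0,0,0,0,0,0,1,0,0,0,0,0,0,1]'
python3 -m inch '[0,0,0,0,0,0,1,0,0,0,0,0,0,1,0,0,0,0,0,0,1,0,0,0,0,0,0,1]'
```

```text
time: 3.53
tool_pos: [437.3, -233.3, 26.4]
tcp_rot: [-3.141, -0.002, -0.776]
contact_force: [-0.4, 0.3, 0.6]
grip_width: 62.6
finger_force: 0.0
time: 3.87
tool_pos: [436.8, -232.9, 25.4]
tcp_rot: [3.142, -0.0, -0.776]
contact_force: [-0.7, 0.0, -0.5]
grip_width: 36.6
finger_force: 0.0
```

```bash
python3 -m inch '[0,0,0,0,0,0,1,0,0,0,0,0,0,1,0,0,0,0,0,0,1,0,0,0,0,0,0,1,0,0,0,0,0,0,1,0,0,0,0,0,0,1]'; for i in 1 2; do python3 -m inch '[0,0,0,0,0,0,1]'|sed -n '1,2p;5,6p'; done
```

```text
time: 4.37
tool_pos: [436.7, -232.8, 25.3]
tcp_rot: [3.142, 0.0, -0.776]
contact_force: [-0.8, -1.1, -0.6]
grip_width: 20.1
finger_force: 30.0
time: 4.45
tool_pos: [436.7, -232.9, 25.3]
grip_width: 19.9
finger_force: 30.0
time: 4.53
tool_pos: [436.7, -232.9, 25.3]
grip_width: 19.7
finger_force: 30.0
```

```bash
python3 -m inch '[0,0,0,0,0,-0.015,1,0,0,0,0,0,-0.025,1,0,0,0,0,0,-0.03,1,0,0,0,0,0,-0.03,1,0,0,0,0,0,-0.03,1,0,0,0,0,0,-0.02,1,0,0,-0.0748,0,0,0,1,0,0,-0.0748,0,0,0,1,0,0,-0.0748,0,0,0,1,0,0,-0.0748,0,0,0,1]'
python3 -m inch '[0,0,-0.0748,0,0,0,1,0,0,-0.0748,0,0,0,1,0,0,-0.0748,0,0,0,1,0,0,-0.0748,0,0,0,1,0,0,-0.0748,0,0,0,1,0,0,0,0.002,-0.02,0,1,0,0,0,0.0065,-0.038,0,1,0,0,0,0.0065,-0.038,0,1,0,0,0,0.0065,-0.038,0,1,0,0,0,0.0065,-0.038,0,1]'
python3 -m inch '[0,0,0,0.0065,-0.038,0,1,0,0,0,0.0065,-0.038,0,1,0,0,0,0.0065,-0.038,0,1,0,0,0,0.0065,-0.038,0,1,0,0,0,0.0065,-0.036,0,1,0,0,0,0.004,-0.02,0,1,0,0,0,0,0,0,1,0,0,0,0,0,0,1]'
python3 - <<'E'
from h import *
c=capture('top');s=capture('scene')
np.savez('pics/b.npz',t=c["image"],s=s["image"])
C=lambda i,x,y,w,h,k:cv2.resize(i["image"][y:y+h,x:x+w,::-1],(w*k,h*k),interpolation=cv2.INTER_CUBIC)
W=np.hstack([C(c,165,115,66,100,6),C(s,145,140,100,100,4)[:,:400] if 0 else cv2.resize(s["image"][150:250,145:245,::-1],(400,600),interpolation=cv2.INTER_CUBIC)]);cv2.imwrite('pics/c3.png',W);print(W.shape)
o=get_obs();print(o['tool_pos'],o['tcp_rot'])
E
```

```text
time: 5.37
tool_pos: [436.6, -232.7, 145.3]
tcp_rot: [-3.142, 0.0, -0.321]
contact_force: [0.0, -0.0, -1.9]
grip_width: 19.6
finger_force: 30.0
time: 6.2
tool_pos: [425.6, -91.7, 145.1]
tcp_rot: [-3.141, 0.0, 0.23]
contact_force: [-0.2, -0.1, -1.0]
grip_width: 19.7
finger_force: 30.0
time: 6.87
tool_pos: [415.7, 75.7, 145.2]
tcp_rot: [3.141, 0.0, 0.235]
contact_force: [0.1, -0.5, -2.0]
grip_width: 19.6
finger_force: 30.0
(600, 796, 3)
[416.13119019  74.42758247 145.2468327 ] [3.14127754e+00 2.45423112e-04 2.32968922e-01]
```

View pics/c3.png

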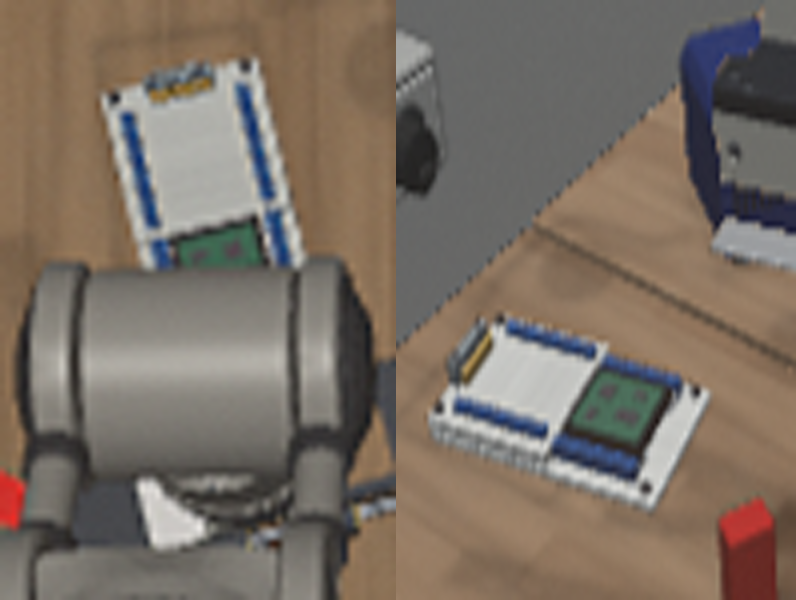

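The wrist hides the blade in the top view, but the scene view sees the whole jig and carrier (carrier at (615,410) in the crop). Before descending I check the clearance to the purple lifter.

Run:
```python
from h import *
c=capture('top');im=cv2.imread('pics/top0.png');H=cv2.cvtColor(im,cv2.COLOR_BGR2HSV)
m=(H[...,0]>125)&(H[...,0]<150)&(H[...,1]>100)
for a,ce,bb,l in comps(m):
    ys,xs=np.nonzero(l);P=cast(c,np.c_[xs,ys],5);print("purple",a,ce,P.min(0).round(),P.max(0).round())
```

```text
purple 287 [222.29268293 228.68989547] [311.  -8.   5.] [370.  92.   5.]
```

Run:
```python
from h import *
s=capture('scene')
cv2.imwrite('pics/c4.png',cv2.resize(s["image"][140:260,145:305,::-1],(800,600),interpolation=cv2.INTER_CUBIC))
P=[606.7,120.1];a=.232;X=np.array([np.cos(a),np.sin(a)]);Y=np.array([-X[1],X[0]])
pt=lambda x,y,z:[*(P+x*X+y*Y),z]
q=proj(s,[pt(-80,46,6),pt(-80,-46,6),pt(92,46,6),pt(92,-46,6),pt(-62,29,15),pt(-62,-29,15)]);print(((q-[145,140]+.5)*5).round())
```

```text
[[321. 466.]
 [393. 371.]
 [ 41. 407.]
 [130. 320.]
 [303. 427.]
 [350. 369.]]
```

View pics/c4.png

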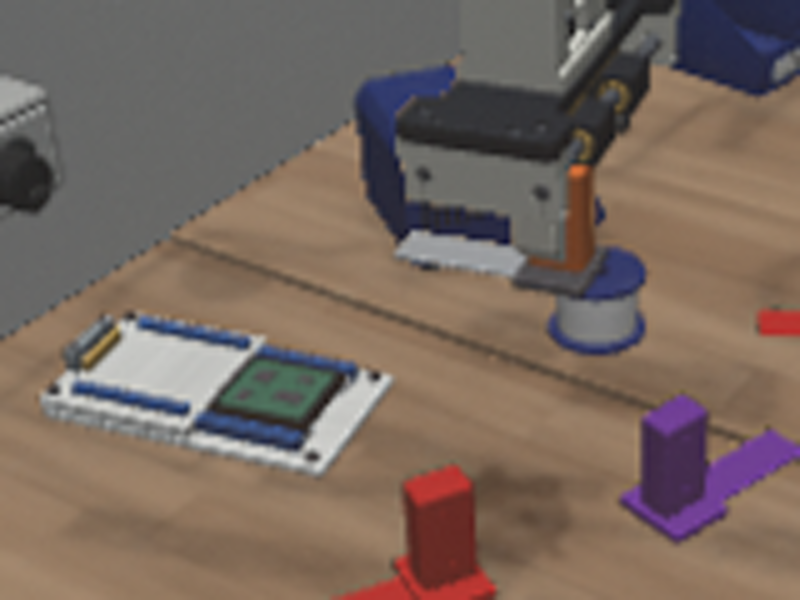

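Scene crop: the lifter is held straight, blade tip edge at about (397,250)-(415,232). Jig corners match the predicted projection within about 1 native px. Purple and red are clear of the path.

```bash
python3 -m inch '[0,0,0,0,0,0.025,1,0,0,0,0,0,0.025,1,0,0,0,0,0,0.025,1,0,0,0,0,0,0.025,1,0,0,0,0,0,0.02,1,0,0,0,0,0,0,1,0,0,0,0,0,0,1,0,0,0,0,0,0,1]'
python3 - <<'E'
from h import *
s=capture('scene')
o=get_obs();p=o['tool_pos'];a=o['tcp_rot'][2];print(p,a)
cv2.imwrite('pics/c5.png',cv2.resize(s["image"][170:240,150:257,::-1],(800,523),interpolation=cv2.INTER_CUBIC))
X=np.array([np.cos(a),np.sin(a)]);Y=np.array([-X[1],X[0]]);k=800/107
q=proj(s,[[*(p[:2]+85*X+y*Y),p[2]-25.3+2] for y in(13,-13)]);print("expected tip corners px",((q-[150,170]+.5)*k).round())
P=np.array([606.7,120.1]);a=.232;X=np.array([np.cos(a),np.sin(a)]);Y=np.array([-X[1],X[0]])
q=proj(s,[[*(P+x*X+y*Y),z] for x,y,z in((-80,46,6),(-80,-46,6),(0,46,6),(-62,-29,15),(-62,29,15),(-61.5,27,17),(-61.5,-27,17))]);print("expected jig -80,+46|-80,-46|0,46|cheeks|carrier",((q-[150,170]+.5)*k).round().tolist())
d=p[:2]-P;print("TCP in jig",d@X,d@Y)
E
```

```text
time: 7.73
tool_pos: [417.0, 74.3, 50.0]
tcp_rot: [3.141, -0.001, 0.233]
contact_force: [0.1, 0.1, -1.6]
grip_width: 20.5
finger_force: 30.0
[417.23708886  74.45558447  50.25671502] 0.23319428865865466
expected tip corners px [[556. 386.]
 [585. 346.]]
expected jig -80,+46|-80,-46|0,46|cheeks|carrier [[443.0, 472.0], [550.0, 331.0], [243.0, 430.0], [486.0, 327.0], [416.0, 415.0], [417.0, 407.0], [482.0, 325.0]]
TCP in jig -194.88167902788766 -0.8593868595573265
```

View pics/c5.png

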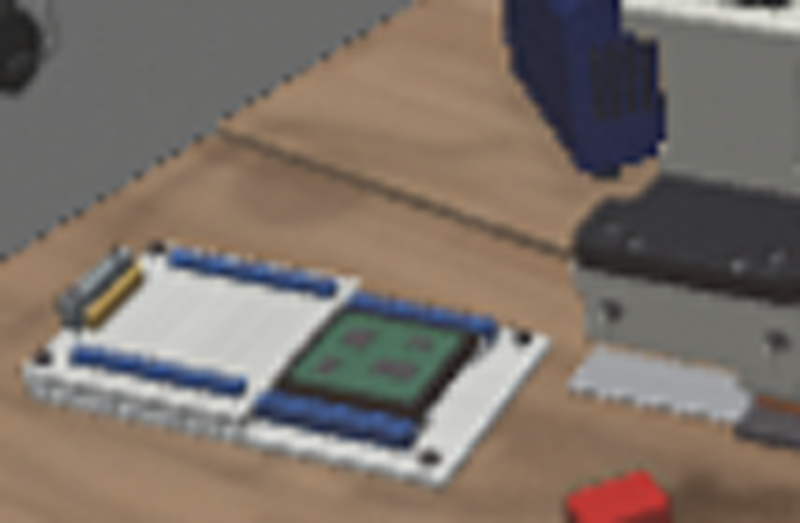

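Run:
```python
from h import *
s=capture('scene');o=get_obs();p=o['tool_pos'];H=hsv(s)
P=np.array([606.7,120.1]);a=.232;X=np.array([np.cos(a),np.sin(a)]);Y=np.array([-X[1],X[0]])
jig=lambda w:np.c_[(w[:,:2]-P)@X,(w[:,:2]-P)@Y]
def show(n,m,z,box):
    x0,y0,x1,y1=box;k=np.zeros(m.shape,bool);k[y0:y1,x0:x1]=True
    for A,ce,bb,l in comps(m&k,amin=15):
        ys,xs=np.nonzero(l);h=cv2.convexHull(np.c_[xs,ys].astype(np.float32)).reshape(-1,2)
        r=cv2.minAreaRect(jig(cast(s,h,z)).astype(np.float32));print(n,A,"ctr jig",np.round(r[0],1),"size",np.round(r[1],1),"ang",round(r[2],1))
show("green",(H[...,0]>60)&(H[...,0]<95)&(H[...,1]>60),17,(150,195,230,235))
show("blue cheeks",(H[...,0]>100)&(H[...,0]<125)&(H[...,1]>120),17,(150,195,230,235))
show("blade",(H[...,1]<40)&(H[...,2]>130),p[2]-25.3+2,(224,214,252,228))
print("TCP jig",jig(p[None]))
# old top image, same
t=capture('top');im=cv2.imread('pics/top0.png')[...,::-1];H=cv2.cvtColor(np.ascontiguousarray(im),cv2.COLOR_RGB2HSV);s=t
show("top green",(H[...,0]>60)&(H[...,0]<95)&(H[...,1]>60),17,(170,115,232,190))
show("top blue cheeks",(H[...,0]>100)&(H[...,0]<125)&(H[...,1]>120),17,(170,115,232,190))
```

```text
green 117 ctr jig [-33.4   3.5] size [42. 49.] ang 89.6
blue cheeks 28 ctr jig [ 38.6 -30.8] size [ 5.5 68.9] ang 89.4
blue cheeks 37 ctr jig [38.7 37.5] size [ 6.4 67.7] ang 89.4
blue cheeks 38 ctr jig [-36.   39.5] size [56.9  7.3] ang 0.5
blade 147 ctr jig [-141.7   -0.7] size [33.2 73.3] ang 83.1
TCP jig [[-194.84565819   -0.74263915]]
top green 149 ctr jig [-32.2   1. ] size [43.8 49.9] ang 89.8
top blue cheeks 27 ctr jig [ 40.6 -34.7] size [ 4.2 66.6] ang 89.9
top blue cheeks 27 ctr jig [39.9 33.6] size [ 4.9 66.4] ang 89.3
top blue cheeks 26 ctr jig [-34.9 -33.2] size [ 5.9 55. ] ang 88.9
top blue cheeks 27 ctr jig [-32.1  33.1] size [ 5.5 54.9] ang 88.5
```

```bash
python3 -m inch '[0,0,0,0,-0.0046,0,1,0,0,0,0,0,0.0111,1,0,0,0,0,0,0.0111,1,0,0,0,0.014,0,0,1,0,0,0,0.014,0,0,1,0,0,0,0.014,0,0,1,0,0,0,0.014,0,0,1,0,0,0,0,0,0,1,0,0,0,0,0,0,1]'
python3 - <<'E'
from h import *
s=capture('scene');o=get_obs();p=o['tool_pos'];print(p,o['tcp_rot'])
cv2.imwrite('pics/c6.png',cv2.resize(s["image"][185:235,170:245,::-1],(800,533),interpolation=cv2.INTER_CUBIC))
E
```

```text
time: 8.63
tool_pos: [458.9, 88.9, 31.2]
tcp_rot: [3.142, 0.0, 0.234]
contact_force: [0.2, -0.3, 0.1]
grip_width: 19.8
finger_force: 30.0
[458.54930515  88.8569176   31.31660587] [-3.14154802e+00  5.65383483e-04  2.34357906e-01]
```

View pics/c6.png

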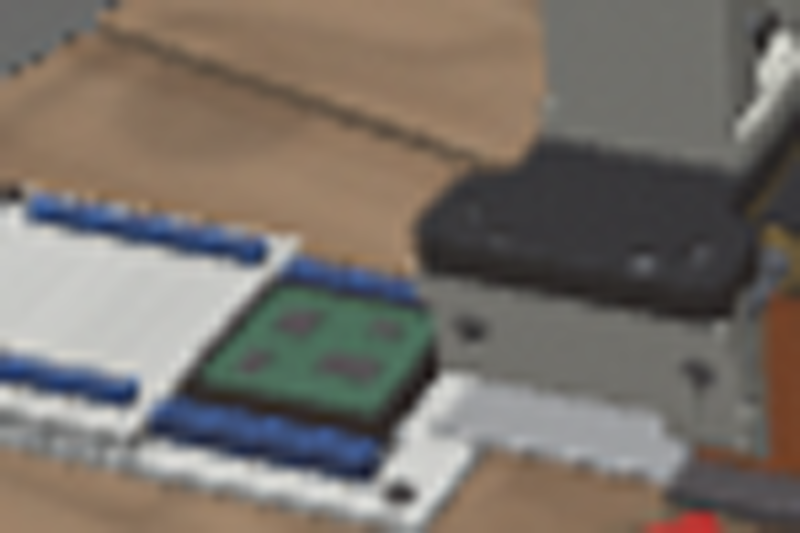

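Run:
```python
from h import *
s=capture('scene');o=get_obs();p=o['tool_pos']
P=np.array([604.5,122.7]);a=.23;X=np.array([np.cos(a),np.sin(a)]);Y=np.array([-X[1],X[0]])
jig=lambda w:np.c_[(w[:,:2]-P)@X,(w[:,:2]-P)@Y]
k=800/75
for n,u,v,z in(("tip+y",440,432,8),("tip-y",470,376,8),("carrier near +y",385,418,17),("carrier near -y",438,326,17),("step far? +y carrier",190,388,17),("plate corner top",415,522,6)):
    print(n,jig(cast(s,np.array([u,v])/k+[170,185]-.5,z)).round(1))
print("TCP",jig(p[None]).round(1),p)
H=hsv(s);g=(H[...,0]>60)&(H[...,0]<95)&(H[...,1]>60)
for A,ce,bb,l in comps(g,amin=50):print(A,ce,jig(cast(s,ce[None],17)))
```

```text
tip+y [[-70.   12.9]]
tip-y [[-66.7 -11.6]]
carrier near +y [[-60.4  22.6]]
carrier near -y [[-55.3 -18.1]]
step far? +y carrier [[-7.2 26.5]]
plate corner top [[-79.2  46. ]]
TCP [[-150.1    0.3]] [458.30533035  88.77188052  31.34731638]
120 [199.79166667 217.25      ] [[-31.59189      0.70155442]]
```

Scene crop: blade tip corners at (440,432) and about (470,376) are on the apron, centred on the slot to about 1 mm, tip at jig x about -69. I raise 1 mm and slide in.

```bash
python3 -m inch '[0,0,0,0,0,-0.00125,1,0,0,0,0.007,0,0,1,0,0,0,0,0,0,1]'; python3 -m inch '[0,0,0,0.007,0,0,1,0,0,0,0.007,0,0,1,0,0,0,0.007,0,0,1,0,0,0,0,0,0,1,0,0,0,0,0,0,1]'
```

```text
time: 8.98
tool_pos: [465.4, 90.1, 32.8]
tcp_rot: [3.141, -0.001, 0.234]
contact_force: [0.1, 0.5, -0.9]
grip_width: 19.8
finger_force: 30.0
time: 9.4
tool_pos: [481.2, 94.0, 32.4]
tcp_rot: [3.141, -0.0, 0.234]
contact_force: [-0.4, -0.1, -0.4]
grip_width: 19.6
finger_force: 30.0
```

```bash
python3 -m inch '[0,0,0,0,0,-0.0025,1,0,0,0,0.0005,0,-0.0074,1,0,0,0,0.0014,0,-0.0071,1,0,0,0,0.0024,0,-0.007,1,0,0,0,0.0032,0,-0.0066,1,0,0,0,0,0,0,1]'
python3 - <<'E'
from h import *
s=capture('scene')
cv2.imwrite('pics/c7.png',cv2.resize(s["image"][165:235,150:250,::-1],(800,560),interpolation=cv2.INTER_CUBIC))
E
```

```text
time: 9.9
tool_pos: [488.1, 95.5, 58.5]
tcp_rot: [3.141, -0.003, 0.234]
contact_force: [0.1, 0.5, -1.5]
grip_width: 20.0
finger_force: 30.0
```

View pics/c7.png

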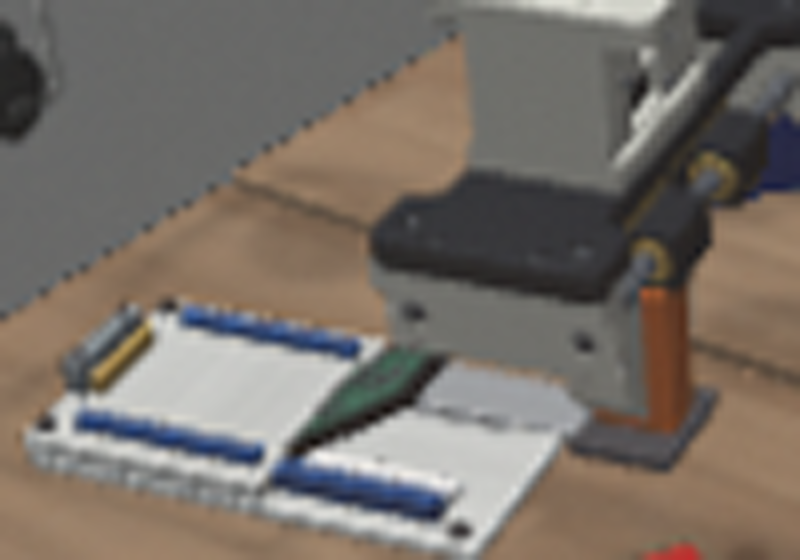

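The carrier is tilting about 30° on the blade tip (near edge at (420,400)), with its far edge in the nook of the step at (295,450). Continuing the arc.

```bash
python3 -m inch '[0,0,0,0.0041,0,-0.0061,1,0,0,0,0.0049,0,-0.0055,1,0,0,0,0.0055,0,-0.0049,1,0,0,0,0.0061,0,-0.0041,1,0,0,0,0,0,0,1,0,0,0,0,0,0,1]'
python3 -m inch '[0,0,0,0.0033,0,-0.0018,1,0,0,0,0.0033,0,-0.0014,1,0,0,0,0.0035,0,-0.0014,1,0,0,0,0.0035,0,-0.001,1,0,0,0,0,0,0,1]'
python3 - <<'E'
from h import *
s=capture('scene')
cv2.imwrite('pics/c8.png',cv2.resize(s["image"][165:235,150:250,::-1],(800,560),interpolation=cv2.INTER_CUBIC))
E
```

```text
time: 10.45
tool_pos: [503.2, 99.2, 73.7]
tcp_rot: [3.141, -0.001, 0.234]
contact_force: [-0.6, 0.1, -1.8]
grip_width: 19.8
finger_force: 30.0
time: 10.87
tool_pos: [514.2, 101.8, 78.2]
tcp_rot: [3.141, -0.001, 0.234]
contact_force: [0.1, 0.3, -0.3]
grip_width: 19.8
finger_force: 30.0
```

View pics/c8.png

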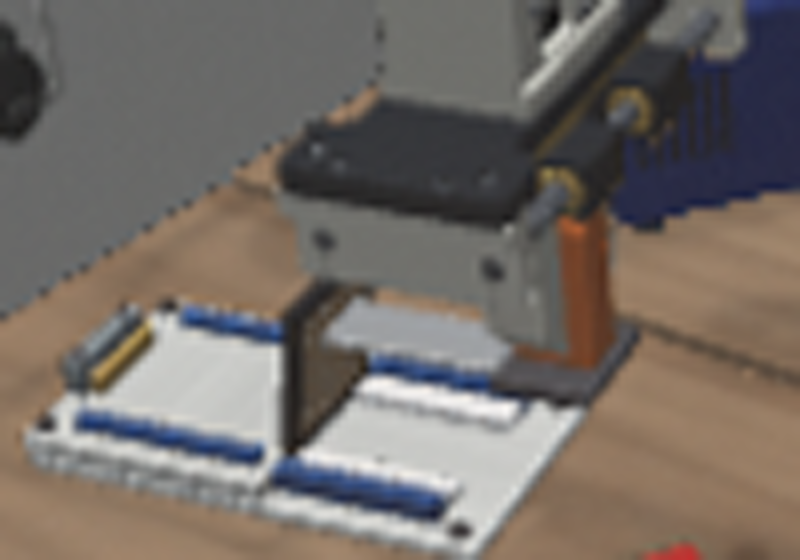

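The carrier stands at about 77° with its tan side towards the blade (plate edge at (290,370)), blade tip pushing on it. That was my tenth picture, so I use numbers from here. Pushing slowly until it topples.

```bash
cat > tan.py <<'E'
from h import *
s=capture('scene');H=hsv(s);o=get_obs()
P=np.array([604.5,122.7]);a=.23;X=np.array([np.cos(a),np.sin(a)]);Y=np.array([-X[1],X[0]])
jig=lambda w:np.c_[(w[:,:2]-P)@X,(w[:,:2]-P)@Y]
print("TCP jig",jig(o['tool_pos'][None]).round(1),o['tool_pos'][2].round(1),o['contact_force'].round(1),"F.x",round(float(o['contact_force'][:2]@X),2))
def poly(pts): 
    m=np.zeros(H.shape[:2],np.uint8);cv2.fillConvexPoly(m,cv2.convexHull(proj(s,pts).astype(np.int32)),1);return m>0
w=lambda x,y,z:[*(P+x*X+y*Y),z]
m=poly([w(x,y,z) for x in(-8,68) for y in(-28,28) for z in(20,)])
dark=m&(H[...,2]<80)
tan=m&(H[...,0]>8)&(H[...,0]<28)&(H[...,1]>50)
white=m&(H[...,1]<45)&(H[...,2]>150)
print("nest px",m.sum(),"dark",dark.sum(),"tan",tan.sum(),"white",white.sum())
for n,q in(("tan",tan),("dark+tan",dark|tan)):
    for A,ce,bb,l in comps(q,amin=30):
        ys,xs=np.nonzero(l);h=cv2.convexHull(np.c_[xs,ys].astype(np.float32)).reshape(-1,2)
        r=cv2.minAreaRect(jig(cast(s,h,20)).astype(np.float32));print(n,A,np.round(r[0],1),np.round(r[1],1),round(r[2],1))
E
python3 tan.py
python3 -m inch '[0,0,0,0.0031,0,0,1,0,0,0,0.0031,0,0,1,0,0,0,0.0031,0,0,1,0,0,0,0.0031,0,0,1,0,0,0,0,0,0,1]'; python3 tan.py
```

```text
TCP jig [[-93.4   0.3]] 77.9 [ 0.3  0.  -0.8] F.x 0.33
nest px 350 dark 52 tan 54 white 223
tan 54 [-0.6 -5.8] [21.1 64. ] 24.3
dark+tan 82 [ 1.3 -7.1] [27.3 66.1] 31.9
time: 11.38
tool_pos: [523.7, 104.1, 78.0]
tcp_rot: [3.141, -0.001, 0.234]
contact_force: [0.1, 0.4, -1.2]
grip_width: 20.0
finger_force: 30.0
TCP jig [[-83.3   0.4]] 77.9 [ 0.2 -0.7 -1.6] F.x 0.01
nest px 350 dark 55 tan 87 white 190
tan 87 [ 6.  -9.9] [28.5 72.4] 36.7
dark+tan 125 [  8.4 -10.3] [36.1 76.5] 39.9
```

```bash
python3 -m inch '[0,0,0,0.0031,0,0,1,0,0,0,0.0031,0,0,1,0,0,0,0.0031,0,0,1,0,0,0,0,0,0,1]'|head -2; python3 tan.py; python3 -m inch '[0,0,0,0.0031,0,0,1,0,0,0,0.0031,0,0,1,0,0,0,0.0031,0,0,1,0,0,0,0,0,0,1]'|head -2; python3 tan.py
```

```text
time: 11.77
tool_pos: [530.9, 105.8, 78.0]
TCP jig [[-75.9   0.4]] 78.0 [-0.4  0.2 -1.4] F.x -0.4
nest px 350 dark 59 tan 200 white 62
tan 200 [32.7  2.3] [57.1 52.3] 1.9
dark+tan 240 [32.6  1.5] [59.5 55.6] 2.3
time: 12.15
tool_pos: [538.1, 107.5, 78.0]
TCP jig [[-68.4   0.4]] 78.0 [ 0.1 -0.3 -1.7] F.x 0.04
nest px 350 dark 58 tan 203 white 62
tan 203 [32.2  2.6] [57.3 52.4] 0.5
dark+tan 239 [32.7  1.5] [59.5 55.6] 2.2
```

The carrier lies flat in the far nest, centre at about jig (32.5,1.5). I back off, lower the blade to z 16 and approach the trailing edge.

```bash
cat > chk.py <<'E'
import sys;from h import *
o=get_obs();f=o['contact_force'];F=float(f[0]*np.cos(.232)+f[1]*np.sin(.232));p=o['tool_pos']
print("t",round(o['time'],2),"x",round((p[0]-604.5)*np.cos(.23)+(p[1]-122.7)*np.sin(.23),2),"z",p[2].round(2),"Fx %.2f Fz %.2f"%(F,f[2]),"pitch",o['tcp_rot'][1].round(4))
sys.exit(F<-float(sys.argv[1]))
E
python3 -m inch '[0,0,0,-0.0163,0,0,1,0,0,0,-0.0163,0,0,1,0,0,0,0,0,0.0115,1,0,0,0,0,0,0.0115,1,0,0,0,0,0,0.0115,1,0,0,0,0,0,0.0114,1,0,0,0,0,0,0,1,0,0,0,0,0,0,1]'; python3 tan.py; python3 chk.py 9
python3 -m inch '[0,0,0,0.005,0,0,1,0,0,0,0.005,0,0,1,0,0,0,0.003,0,0,1,0,0,0,0,0,0,1]'>/dev/null; python3 chk.py 9
python3 -m inch '[0,0,0,0.001,0,0,1,0,0,0,0.001,0,0,1,0,0,0,0,0,0,1]'>/dev/null; python3 chk.py 9
```

```text
time: 12.87
tool_pos: [511.9, 101.4, 40.2]
tcp_rot: [-3.141, 0.002, 0.234]
contact_force: [0.3, 0.1, -1.6]
grip_width: 19.7
finger_force: 30.0
TCP jig [[-94.7   0.3]] 40.8 [-0.   0.1 -1. ] F.x 0.0
nest px 350 dark 53 tan 201 white 52
tan 201 [32.7  2.3] [57.1 52.3] 1.9
dark+tan 231 [32.7  1.5] [59.4 55.6] 2.3
t 12.92 x -94.65 z 40.79 Fx 0.00 Fz -1.00 pitch 0.0007
t 13.25 x -83.32 z 41.63 Fx 0.44 Fz -1.28 pitch -0.0016
t 13.5 x -82.7 z 41.33 Fx 0.16 Fz -0.97 pitch -0.0002
```

```bash
python3 -m inch '[0,0,0,0.001,0,0,1,0,0,0,0.001,0,0,1,0,0,0,0.001,0,0,1]'>/dev/null; python3 chk.py 1.4 && python3 -m inch '[0,0,0,0.001,0,0,1,0,0,0,0.001,0,0,1,0,0,0,0.001,0,0,1]'>/dev/null; python3 chk.py 1.4 && python3 -m inch '[0,0,0,0.0006,0,0,1,0,0,0,0.0006,0,0,1]'>/dev/null; python3 chk.py 1.4 && python3 -m inch '[0,0,0,0.0006,0,0,1,0,0,0,0.0006,0,0,1]'>/dev/null; python3 chk.py 1.4 && python3 -m inch '[0,0,0,0.0006,0,0,1,0,0,0,0.0006,0,0,1]'>/dev/null; python3 chk.py 1.4 && python3 -m inch '[0,0,0,0.0006,0,0,1,0,0,0,0.0006,0,0,1]'>/dev/null; python3 chk.py 1.4 && python3 -m inch '[0,0,0,0.0006,0,0,1,0,0,0,0.0006,0,0,1]'>/dev/null; python3 chk.py 1.4 && python3 -m inch '[0,0,0,0.0006,0,0,1,0,0,0,0.0006,0,0,1]'>/dev/null; python3 tan.py
```

```text
t 13.75 x -80.37 z 41.25 Fx -0.80 Fz -2.03 pitch 0.0001
t 14.0 x -77.93 z 41.25 Fx -0.59 Fz -0.54 pitch 0.0
t 14.17 x -76.98 z 41.23 Fx 0.75 Fz -1.52 pitch 0.0
t 14.33 x -76.14 z 41.22 Fx 0.18 Fz -0.96 pitch 0.0003
t 14.5 x -75.21 z 41.22 Fx -0.26 Fz -0.55 pitch 0.0003
t 14.67 x -74.18 z 41.22 Fx -0.69 Fz -1.17 pitch 0.0001
t 14.83 x -73.19 z 41.21 Fx -0.42 Fz -1.78 pitch 0.0001
TCP jig [[-72.1   0.4]] 41.3 [-0.1 -0.4 -1. ] F.x -0.23
nest px 350 dark 38 tan 179 white 41
tan 179 [37.1  3. ] [57.9 51.7] 0.2
dark+tan 203 [36.   1.6] [60.3 54.4] 0.5
```

The carrier is being pushed along. Continue in finer steps.

```bash
python3 chk.py 1.5 && python3 -m inch '[0,0,0,0.0005,0,0,1,0,0,0,0.0005,0,0,1]'>/dev/null; python3 chk.py 1.5 && python3 -m inch '[0,0,0,0.0005,0,0,1,0,0,0,0.0005,0,0,1]'>/dev/null; python3 chk.py 1.5 && python3 -m inch '[0,0,0,0.0005,0,0,1,0,0,0,0.0005,0,0,1]'>/dev/null; python3 chk.py 1.5 && python3 -m inch '[0,0,0,0.0005,0,0,1,0,0,0,0.0005,0,0,1]'>/dev/null; python3 chk.py 1.5 && python3 -m inch '[0,0,0,0.0005,0,0,1,0,0,0,0.0005,0,0,1]'>/dev/null; python3 chk.py 1.5 && python3 -m inch '[0,0,0,0.0005,0,0,1,0,0,0,0.0005,0,0,1]'>/dev/null; python3 chk.py 1.5 && python3 -m inch '[0,0,0,0.0005,0,0,1,0,0,0,0.0005,0,0,1]'>/dev/null; python3 chk.py 1.5
```

```text
t 15.05 x -72.08 z 41.26 Fx -0.23 Fz -0.96 pitch -0.0001
t 15.22 x -71.43 z 41.29 Fx -0.84 Fz -1.13 pitch -0.0
t 15.38 x -70.59 z 41.26 Fx -1.01 Fz -0.86 pitch -0.0
t 15.55 x -69.79 z 41.27 Fx -0.93 Fz -0.49 pitch -0.0001
t 15.72 x -68.98 z 41.28 Fx 0.25 Fz -1.15 pitch -0.0001
t 15.88 x -68.2 z 41.27 Fx -2.03 Fz -2.05 pitch 0.0
t 15.88 x -68.2 z 41.27 Fx -2.03 Fz -2.05 pitch 0.0
t 15.88 x -68.2 z 41.27 Fx -2.03 Fz -2.05 pitch 0.0
```

```bash
python3 -m inch '[0,0,0,0,0,0,1]'>/dev/null; python3 chk.py 9;python3 -m inch '[0,0,0,0,0,0,1]'>/dev/null; python3 chk.py 9;python3 -m inch '[0,0,0,0,0,0,1]'>/dev/null; python3 chk.py 9; python3 -m inch '[0,0,0,0.00025,0,0,1]'>/dev/null; python3 chk.py 9;python3 -m inch '[0,0,0,0,0,0,1]'>/dev/null; python3 chk.py 9
```

```text
t 15.97 x -68.1 z 41.27 Fx -0.61 Fz -1.26 pitch -0.0002
t 16.05 x -68.11 z 41.27 Fx -1.14 Fz -0.97 pitch -0.0003
t 16.13 x -68.11 z 41.28 Fx 0.39 Fz -0.04 pitch -0.0003
t 16.22 x -68.11 z 41.23 Fx -0.19 Fz -1.13 pitch 0.0002
t 16.3 x -68.06 z 41.28 Fx 0.13 Fz -1.45 pitch 0.0001
```

```bash
python3 chk.py 1.9 && python3 -m inch '[0,0,0,0.0004,0,0,1,0,0,0,0.0004,0,0,1]'>/dev/null; python3 chk.py 1.9 && python3 -m inch '[0,0,0,0.0004,0,0,1,0,0,0,0.0004,0,0,1]'>/dev/null; python3 chk.py 1.9 && python3 -m inch '[0,0,0,0.0004,0,0,1,0,0,0,0.0004,0,0,1]'>/dev/null; python3 chk.py 1.9 && python3 -m inch '[0,0,0,0.0004,0,0,1,0,0,0,0.0004,0,0,1]'>/dev/null; python3 chk.py 1.9 && python3 -m inch '[0,0,0,0.0004,0,0,1,0,0,0,0.0004,0,0,1]'>/dev/null; python3 chk.py 1.9 && python3 -m inch '[0,0,0,0.0004,0,0,1,0,0,0,0.0004,0,0,1]'>/dev/null; python3 chk.py 1.9 && python3 -m inch '[0,0,0,0.0004,0,0,1,0,0,0,0.0004,0,0,1]'>/dev/null; python3 chk.py 1.9; python3 tan.py
```

```text
t 16.3 x -68.06 z 41.28 Fx 0.13 Fz -1.45 pitch 0.0001
t 16.47 x -67.44 z 41.26 Fx -0.51 Fz -1.44 pitch 0.0001
t 16.63 x -66.77 z 41.23 Fx -0.28 Fz -1.31 pitch 0.0001
t 16.8 x -66.08 z 41.27 Fx -0.48 Fz -1.33 pitch -0.0
t 16.97 x -65.44 z 41.25 Fx -0.91 Fz -1.31 pitch -0.0
t 17.13 x -64.82 z 41.23 Fx -1.00 Fz -0.95 pitch 0.0
t 17.3 x -64.15 z 41.26 Fx -0.05 Fz -1.51 pitch -0.0
t 17.47 x -63.94 z 41.2 Fx -3.03 Fz -0.63 pitch 0.001
TCP jig [[-63.9   0.5]] 41.2 [-2.3 -1.5 -0.7] F.x -2.62
nest px 350 dark 34 tan 171 white 51
tan 171 [43.9  3. ] [55.1 51.7] 0.4
dark+tan 188 [43.8  1.7] [55.4 54.4] 0.4
```

Contact with the pad, at about 3 N. Adding in 0.1 mm steps.

```bash
python3 -m inch '[0,0,0,0,0,0,1]'>/dev/null; python3 chk.py 9;python3 -m inch '[0,0,0,0,0,0,1]'>/dev/null; python3 chk.py 4 && python3 -m inch '[0,0,0,0.00012,0,0,1]'>/dev/null; python3 chk.py 4 && python3 -m inch '[0,0,0,0,0,0,1]'>/dev/null; python3 chk.py 4 &&  python3 -m inch '[0,0,0,0.00012,0,0,1]'>/dev/null; python3 chk.py 4 && python3 -m inch '[0,0,0,0,0,0,1]'>/dev/null; python3 chk.py 4
```

```text
t 17.6 x -63.92 z 41.18 Fx -2.41 Fz -0.39 pitch 0.0008
t 17.68 x -63.91 z 41.19 Fx -2.91 Fz 0.76 pitch 0.0008
t 17.77 x -63.88 z 41.18 Fx -2.69 Fz 0.15 pitch 0.0009
t 17.85 x -63.9 z 41.17 Fx -4.21 Fz 0.78 pitch 0.001
t 17.85 x -63.9 z 41.17 Fx -4.21 Fz 0.78 pitch 0.001
t 17.85 x -63.9 z 41.17 Fx -4.21 Fz 0.78 pitch 0.001
```

```bash
python3 -m inch '[0,0,0,0,0,0,1]'>/dev/null; python3 chk.py 5;python3 -m inch '[0,0,0,0,0,0,1]'>/dev/null; python3 chk.py 5 && python3 -m inch '[0,0,0,0.00012,0,0,1]'>/dev/null; python3 chk.py 9; python3 -m inch '[0,0,0,0,0,0,1]'>/dev/null; python3 chk.py 9;  python3 -m inch '[0,0,0,0,0,0,1]'>/dev/null; python3 chk.py 9
```

```text
t 17.93 x -63.88 z 41.18 Fx -4.20 Fz 0.97 pitch 0.0009
t 18.02 x -63.86 z 41.15 Fx -3.67 Fz -0.13 pitch 0.0009
t 18.1 x -63.84 z 41.18 Fx -4.77 Fz 1.25 pitch 0.001
t 18.18 x -63.86 z 41.17 Fx -5.28 Fz 0.63 pitch 0.0011
t 18.27 x -63.86 z 41.15 Fx -5.12 Fz 0.92 pitch 0.0011
```

```bash
python3 -m inch '[0,0,0,0,0,0,1,0,0,0,0,0,0,1,0,0,0,0,0,0,1]'>/dev/null; python3 chk.py 9; python3 -m inch '[0,0,0,0,0,0,1,0,0,0,0,0,0,1,0,0,0,0,0,0,1]'>/dev/null; python3 chk.py 9; python3 -m inch '[0,0,0,0,0,0,1,0,0,0,0,0,0,1]'>/dev/null; python3 chk.py 9; python3 tan.py
```

```text
t 18.52 x -63.85 z 41.16 Fx -5.83 Fz 1.53 pitch 0.0011
t 18.77 x -63.87 z 41.14 Fx -4.79 Fz 0.72 pitch 0.0012
t 18.93 x -63.85 z 41.17 Fx -4.69 Fz 1.00 pitch 0.0011
TCP jig [[-63.8   0.5]] 41.2 [-5.6 -1.   0.7] F.x -5.68
nest px 350 dark 36 tan 169 white 52
tan 169 [43.9  2.6] [55.1 50.9] 0.4
dark+tan 188 [43.8  1.7] [55.4 54.4] 0.4
```

About 1 s at about 5 N. Retreating straight back.

```bash
python3 -m inch '[0,0,0,-0.001,0,0,1,0,0,0,-0.003,0,0,1,0,0,0,-0.01,0,-0.005,1,0,0,0,-0.02,0,-0.01,1,0,0,0,-0.03,0,0,1,0,0,0,-0.035,0,0,1,0,0,0,-0.035,0.005,0,1,0,0,0,-0.025,0.01,0,1,0,0,0,-0.01,0.004,0,1,0,0,0,0,0,0,1]'; python3 tan.py; python3 chk.py 9
```

```text
time: 19.82
tool_pos: [413.7, 61.9, 53.7]
tcp_rot: [3.141, -0.0, 0.233]
contact_force: [1.0, 0.3, -1.6]
grip_width: 19.8
finger_force: 30.0
TCP jig [[-197.8  -15.7]] 53.9 [ 0.3  0.3 -1.7] F.x 0.35
nest px 350 dark 52 tan 198 white 78
tan 198 [43.6  3. ] [55.9 51.7] 0.4
dark+tan 229 [43.1  1.4] [56.8 55. ] 0.4
t 19.87 x -197.79 z 53.89 Fx 0.35 Fz -1.69 pitch -0.0023
```

```bash
python3 -m inch '[0,0,0,0,0,0.012,1,0,0,0,0,0,0.012,1,0,0,0,0,0,0.006,1,0,0,0,0,0,0.003,1,0,0,0,0,0,0,1,0,0,0,0,0,0,1]'>/dev/null; python3 chk.py 9;python3 -m inch '[0,0,0,0,0,0,1]'>/dev/null; python3 chk.py 9
```

```text
t 20.37 x -197.87 z 26.93 Fx -0.46 Fz -0.20 pitch -0.0005
t 20.45 x -197.97 z 27.15 Fx 0.32 Fz -1.64 pitch -0.0008
```

```bash
python3 -m inch '[0,0,0,0,0,0.001,1,0,0,0,0,0,0.0007,1,0,0,0,0,0,0,1]'>/dev/null; python3 chk.py 9;python3 -m inch '[0,0,0,0,0,0.0004,1,0,0,0,0,0,0,1]'>/dev/null; python3 chk.py 9;python3 -m inch '[0,0,0,0,0,0.0003,1,0,0,0,0,0,0,1]'>/dev/null; python3 chk.py 9
```

```text
t 20.7 x -198.44 z 25.58 Fx -0.12 Fz -0.79 pitch -0.0002
t 20.87 x -198.48 z 25.21 Fx 0.08 Fz -1.37 pitch -0.0001
t 21.03 x -198.5 z 24.93 Fx 0.45 Fz -0.65 pitch -0.0
```

```bash
python3 -m inch '[0,0,0,0,0,0.0004,1,0,0,0,0,0,0,1]'>/dev/null; python3 chk.py 9;python3 -m inch '[0,0,0,0,0,0.0003,1,0,0,0,0,0,0,1]'>/dev/null; python3 chk.py 9;python3 -m inch '[0,0,0,0,0,0,1]'>/dev/null; python3 chk.py 9
```

```text
t 21.2 x -198.49 z 24.59 Fx -0.05 Fz -0.31 pitch -0.0
t 21.37 x -198.49 z 24.46 Fx -1.26 Fz 1.55 pitch -0.0001
t 21.45 x -198.48 z 24.46 Fx -0.28 Fz 0.97 pitch -0.0001
```

The lifter bears on the bench. Opening the jaws part way, so they stay clear of the neighbouring red lifter, then going up.

```bash
python3 -m inch '[0,0,0,0,0,0,0.15,0,0,0,0,0,0,0.15,0,0,0,0,0,0,0.15,0,0,0,0,0,0,0.15,0,0,0,0,0,0,0.15,0,0,0,0,0,0,0.15]'; python3 -m inch '[0,0,0,0,0,0,0.15,0,0,0,0,0,0,0.15]'|sed -n '5,6p'
```

```text
time: 21.95
tool_pos: [414.7, 62.6, 24.4]
tcp_rot: [3.142, 0.0, 0.234]
contact_force: [-0.8, -1.0, 0.1]
grip_width: 38.8
finger_force: 0.0
grip_width: 39.0
finger_force: 0.0
```

```bash
python3 -m inch '[0,0,0,0,0,-0.01,0.15,0,0,0,0,0,-0.02,0.15,0,0,0,0,0,-0.03,0.15,0,0,0,0,0,-0.04,0.15,0,0,0,0,0,-0.04,0.15,0,0,0,0,0,-0.04,0.15,0,0,0,0,0,-0.03,0.15,0,0,0,0,0,0,0.15]'
python3 - <<'E'
from h import *
exec(open('tan.py').read().split('\n',1)[1])
w0=H
orange=(H[...,0]>=4)&(H[...,0]<=16)&(H[...,1]>150)&(H[...,2]>90)
for A,ce,bb,l in comps(orange,amin=20):print("orange",A,ce.round(1),bb)
print("expected grip top/bottom centre px",proj(s,[w(-202,-15.7,62),w(-202,-15.7,6)]).round(1))
ys,xs=np.nonzero(H[...,0]>=0)
m=np.zeros(H.shape[:2],bool);m[205:240,220:275]=True
for A,ce,bb,l in comps(m&(H[...,1]<40)&(H[...,2]>120),amin=20):
    ys,xs=np.nonzero(l);h=cv2.convexHull(np.c_[xs,ys].astype(np.float32)).reshape(-1,2);r=cv2.minAreaRect(jig(cast(s,h,2)).astype(np.float32));print("blade",A,np.round(r[0],1),np.round(r[1],1),round(r[2],1))
E
```

```text
time: 22.78
tool_pos: [417.1, 62.6, 197.5]
tcp_rot: [3.139, -0.009, 0.234]
contact_force: [0.4, -0.1, -0.2]
grip_width: 39.0
finger_force: 0.0
TCP jig [[-197.2  -15.6]] 195.2 [-0.6  0.4 -0.8] F.x -0.44
nest px 350 dark 54 tan 196 white 78
tan 196 [43.9  3. ] [55.1 51.7] 0.4
dark+tan 230 [43.   1.4] [57.1 55. ] 0.4
orange 62 [368.2 146.4] [365, 139, 7, 13]
orange 207 [260.2 219.6] [254, 210, 13, 21]
expected grip top/bottom centre px [[260.  211.4]
 [260.3 228.7]]
blade 29 [-176.  -129.2] [26.7 10.7] 18.0
blade 151 [-150.4  -13.5] [28.6 65.3] 89.9
```

The lifter stands upright on the bench (grip and blade where expected, tip about 35 mm short of the jig). The carrier is at jig x about 43.5 and square. Handing in.

```bash
python3 -m inch '[0,0,0,0,0,0,0.15,0,0,0,0,0,0,0.15]'|head -2; python3 -c "
from plant import close_job
print(close_job())"
```

```text
time: 23.0
tool_pos: [413.9, 62.6, 191.6]
the job is handed in; nothing more can be done
None
```

The job is handed in, with no verdict returned: the carrier was levered over and lies solder side up at jig x about 43.5 mm, was pressed against the brass pad at about 5 N for roughly 1 s, and the lifter stands upright on the bench about 35 mm clear of the jig.

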